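# Load the sample tins into the test machine's feed lanes

### The arm

A 7-joint arm with a two-finger parallel gripper is mounted at the origin on the work surface. World frame = base frame: x ahead of the robot, y to its left, z up, the work surface at z = 0. Lengths are in m, angles in rad, forces in N, time in s.
With the tool pointing down it reaches from about 0.35 to 0.9 m from the base axis. Payload 8.1 kg.
Tool frame: the origin (TCP) lies at the very end of the fingers, on their centre line; the grasp point (between the pads) lies grip_point_offset behind it (grip_point_offset is the distance from the TCP to the grasp point, in m); z points along the fingers, y is the direction in which the jaws open and shut (so a half turn about z gives the same grasp; the last joint's range is limited). The gripper opens to 92 mm and grips with 3 to 60 N. Pads are 19 mm wide; open, the fingers measure 130 mm over their backs; the gripper's body (75 mm by 190 mm) begins 47 mm behind the grasp point.
Start: joints at [1.209, 0.434, 0.025, 1.573, -0.012, 1.134, -0.075], TCP at [0.16, -0.604, 0.227] pointing down, gripper open.
Joint ranges: [-2.62, 2.62], [-0.44, 2.09], [-1.27, 1.32], [0.08, 2.57], [-1.32, 4.46], [0.12, 2], [-2.74, 2.74]. Speed limits (rad/s): [2.22, 2.22, 3.01, 3.01, 3.14, 3.14, 3.14].

### API

Orientations are given as a rotation vector (axis times angle).
In Python, from cell import * gives the robot as it stands.
- The arm moves only by the tool drive_tool, never from a script. Its argument "increments" is a list of rows, each an object of numbers: "grip": the gripper's target within -1 to 1 (shut at 1, half-way at 0, fully open at -1); "tx", "ty", "tz": the shift along the world's x, y, z normalised to -1 to 1, where 1 is 400 mm; "turn": the turn about the world's z normalised to -1 to 1, where 1 is 60 degrees. In form: [{"grip": .., "tx": .., "ty": .., "tz": .., "turn": ..}, ...]. A call has 1 to 20 rows; each row is the pose to reach, as a shift and turn from the pose measured when the call began; what a row does not reach only later rows make up. A row lasts 1/10 s, in which the tool goes at most 50 mm and 8.59 degrees, less where a joint would pass 70% of its speed; a pose out of reach is approached as far as the arm can. A call with a number of a shift or a turn outside -1 to 1 is refused whole. A call with a gripper value outside its range is refused whole. The fingers move at their own pace and stop on an object; "newtons" is the grip in N (left out, the last holds). Time passes only in rows, so rows that repeat a pose let the fingers close. It gives the time, the measured TCP pose, the force and the opening at its end, in the units of the state.
- observe(): the state, without advancing time (a new reading comes with each control period).
- get_image(name): name is "scene" or "top" or "wrist"; returns the picture (480x640x3 uint8, red, green, blue); there is no depth.
- camera_info(name): a dict with "fx", "fy", "cx", "cy" (pixels), "eye" and "rotation" of the camera in the world; the wrist camera has in their place "hand_eye" (4x4, takes a point from camera to tool coordinates, whose origin is the TCP and whose axes are the flange's). Camera axes: x right, y down, z forward; pixel columns grow to the right and rows downward; lengths in m; the calibration is good to about 2 mm. A picture is of the moment at which its call begins: read the wrist's pose just before it. camera_info takes no time and is no camera call.
- sign_off(): hands the job in, once; it reports no verdict.
The state is a dict: "clock": time; "joints": joint angles; "dq": joint speeds; "joint_efforts": joint torques, N m; "position": TCP position; "ee_rot": TCP orientation; "force": force on the tool from outside, world axes, zero at the start; "ft_torque": the same for the moment, N m; "width": opening from 0.0 (shut) to 1.0 (fully open).
Only numpy, scipy, OpenCV 4.12 (cv2) and the standard library are available. Lean on these libraries where they do the work, as an engineer would, in place of code of your own. Each camera call takes 0.05 s, during which the arm holds its last target. There are 200 camera calls.

### The job

Load the test machine's two sloped feed lanes by colour: the two blue-lidded tins go into the blue lane and the two yellow-lidded tins into the yellow lane. In each lane the large tin must end up against the stop at the low end and the small tin right behind it, both standing on the lane's bed (set in near the raised end, tins slide down by themselves). Leave the red-lidded tin, the two jars and the brass weight where they stand.

Things in the scene. Friction and masses are not known exactly. Their poses are not given: they have to be found in the camera images.
- lane_blue_stop (a point): Fixed lane, blue guides and stop, slippery white bed (tins slide by themselves). Point: on bed at foot of stop, mid-lane, 22 above bench; x level, downhill; y left, z up. Bed rises 16 deg uphill (47 up at 165 back), ends 216 back, 68 wide inside; guides 10 high, 5 thick, stop 44. Load upright about 165 back, gripping above half height across the lane so fingers clear guides. Sizes mm.
- lane_yellow_stop (a point): Fixed lane, yellow guides and stop, slippery white bed (tins slide by themselves). Point: on bed at foot of stop, mid-lane, 22 above bench; x level, downhill; y left, z up. Bed rises 16 deg uphill (47 up at 165 back), ends 216 back, 68 wide inside; guides 10 high, 5 thick, stop 44. Load upright about 165 back, gripping above half height across the lane so fingers clear guides. Sizes mm.
- blue_large_centre (a point): Large one. Upright steel sample tin with a blue lid and a white paper band, round, 60 mm across and 62 mm high, about 0.15 to 0.3 kg; it stands on the bench. The point is its centre, half-way up (31 mm above the bench); z points up along the tin.
- blue_small_centre (a point): Small one. Upright steel sample tin with a blue lid and a white paper band, round, 44 mm across and 48 mm high, about 0.08 to 0.15 kg; it stands on the bench. The point is its centre, half-way up (24 mm above the bench); z points up along the tin.
- yellow_large_centre (a point): Large one. Upright steel sample tin with a yellow lid and a white paper band, round, 60 mm across and 62 mm high, about 0.15 to 0.3 kg; it stands on the bench. The point is its centre, half-way up (31 mm above the bench); z points up along the tin.
- yellow_small_centre (a point): Small one. Upright steel sample tin with a yellow lid and a white paper band, round, 44 mm across and 48 mm high, about 0.08 to 0.15 kg; it stands on the bench. The point is its centre, half-way up (24 mm above the bench); z points up along the tin.
- red_tin_centre (a point): Bystander, not to be disturbed. Upright steel sample tin with a red lid and a white paper band, round, 60 mm across and 62 mm high, about 0.2 kg; it stands on the bench. The point is its centre, half-way up (31 mm above the bench); z points up along the tin.
- amber_jar_centre (a point): Bystander, not to be disturbed: amber glass jar with a black cap, 54 mm across, 75 mm high, standing on the bench. The point is its centre, half-way up; z up.
- white_jar_centre (a point): Bystander, not to be disturbed: white plastic jar with a white cap, 56 mm across, 70 mm high, standing on the bench. The point is its centre, half-way up; z up.
- weight_centre (a point): Bystander, not to be disturbed: brass calibration weight with a knob, 42 mm across, 54 mm high, standing on the bench. The point is its axis, half-way up; z up.
Mind the look-alikes: they are no part of the job. Leave any pink or turquoise look-alike of the part that bears yellow_small_centre alone.

How it is judged:
By the outcome, as a careful person would: the job done as asked, in the order asked, and still so for the second after the job is handed in, with the robot touching nothing.
It also fails if it takes over 112 s, if anything falls off the work surface, if the arm or the gripper's body presses on something with over 40 N, if the wrist force passes 120 N, or if a joint passes its speed limit or range.

## Working session

There is one attempt and no reset: what is moved stays moved. The work goes in short steps, Python scripts to look and compute and a tool call to move; the robot and the scene stay as the last step left them, time stands still between calls to the robot, and variables do not carry over. Pictures are saved under pics/ and viewed, about 12 in all and at most 16, crops included, and the job is handed in when it is done.

Besides the shell and the picture viewer there is one more tool, called as a command line: name --argument value ..., lists and objects as JSON in quotes. drive_tool: Moves the arm, as the interface text tells. Its arguments: {"type":"object","properties":{"increments":{"type":"array","items":{"type":"object","properties":{"grip":{"type":"number"},"tx":{"type":"number"},"ty":{"type":"number"},"tz":{"type":"number"},"turn":{"type":"number"}}}},"newtons":{"type":"number"}},"required":["increments"]}

```bash
mkdir -p pics; ls
python3 - <<'E'
from cell import *
import cv2
print(observe())
for n in("top","scene"):
    cv2.imwrite(f"pics/{n}0.png",cv2.cvtColor(get_image(n),cv2.COLOR_RGB2BGR)); print(camera_info(n))
print(camera_info("wrist")); 
try: print(grip_point_offset)
except Exception as e: print(e)
E
```

```text
pics
{'clock': 0.0, 'joints': array([ 1.20939542,  0.43520328,  0.02495261,  1.57410543, -0.01154672,
        1.13399018, -0.07511021]), 'dq': array([ 0.00080634, -0.00142045, -0.00051575, -0.00024606,  0.00015241,
        0.00086307,  0.00208667]), 'joint_efforts': array([ 2.33584979e-04, -6.67848372e+01,  9.85214263e-01, -3.14454854e+01,
       -6.04906166e-02,  4.28392121e-02,  1.64298222e-04]), 'position': array([ 0.15975824, -0.60370632,  0.22595377]), 'ee_rot': array([-3.11383196e+00, -4.05133554e-01,  5.96323084e-04]), 'force': array([-0.53469313,  0.32983184, -1.3539758 ]), 'ft_torque': array([ 0.02507223, -0.01771028,  0.00725805]), 'width': 0.9980585602523538}
{'fx': 579.5626154573584, 'fy': 579.5626154573584, 'cx': 320.7490654243122, 'cy': 238.76533646384223, 'eye': array([0.32220344, 0.00510778, 1.22554191]), 'rotation': array([-2.12675447,  2.12201805, -0.1987322 ])}
{'fx': 454.4477745492816, 'fy': 454.4477745492816, 'cx': 319.82028182316486, 'cy': 233.17780621324985, 'eye': array([ 1.06832978, -0.05198763,  0.81354088]), 'rotation': array([-1.97086817, -1.74705016,  0.54625434])}
{'fx': 354.9245201929898, 'fy': 354.9245201929898, 'cx': 317.60704956289095, 'cy': 236.22842749341055, 'hand_eye': array([[ 4.93079787e-05, -9.60145956e-01, -2.79499089e-01,
         7.52847342e-02],
       [ 9.99999996e-01,  6.69627542e-05, -5.36174882e-05,
        -2.18382902e-04],
       [ 7.01966433e-05, -2.79499085e-01,  9.60145956e-01,
        -1.57545133e-01],
       [ 0.00000000e+00,  0.00000000e+00,  0.00000000e+00,
         1.00000000e+00]])}
0.0188
```

View pics/top0.png

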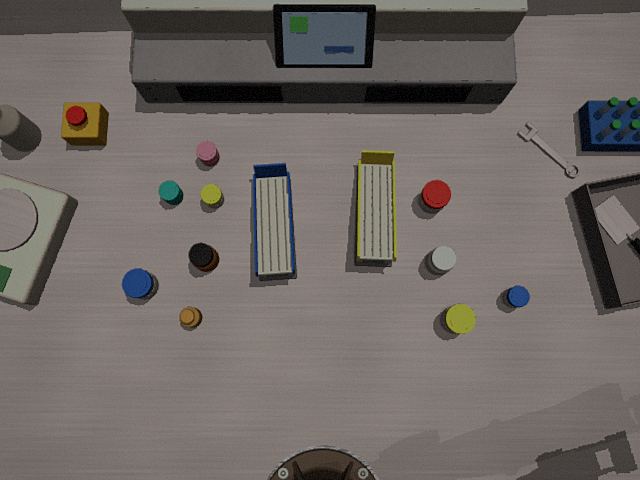

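View pics/scene0.png

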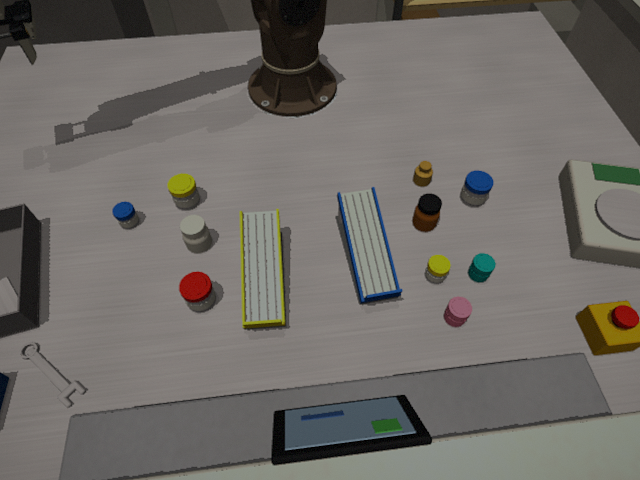

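```bash
cat > h.py <<'E'
from cell import *
import cv2, numpy as np
from scipy.spatial.transform import Rotation as R
def cam(n, st=None):
    c=camera_info(n)
    if n!="wrist": return c,np.array(c["eye"]),R.from_rotvec(c["rotation"]).as_matrix()
    T=np.eye(4);T[:3,:3]=R.from_rotvec(st["ee_rot"]).as_matrix();T[:3,3]=st["position"]
    T=T@c["hand_eye"]; return c,T[:3,3],T[:3,:3]
def cast(C,uv,z):
    c,e,M=C; uv=np.atleast_2d(uv).astype(float)
    d=np.c_[(uv[:,0]-c["cx"])/c["fx"],(uv[:,1]-c["cy"])/c["fy"],np.ones(len(uv))]@M.T
    return e+d*((np.broadcast_to(z,len(uv))-e[2])/d[:,2])[:,None]
def proj(C,P):
    c,e,M=C; q=(np.atleast_2d(P)-e)@M
    return np.c_[c["fx"]*q[:,0]/q[:,2]+c["cx"],c["fy"]*q[:,1]/q[:,2]+c["cy"]]
HUE={"blue":(105,125,120,60),"yellow":(24,36,120,70),"red":(0,8,120,60)}
def mask(img,col):
    h=cv2.cvtColor(img,cv2.COLOR_RGB2HSV); a,b,s,v=HUE[col]
    return cv2.inRange(h,(a,s,v),(b,255,255))
def blobs(img,col,amin=80):
    cs,_=cv2.findContours(mask(img,col),cv2.RETR_EXTERNAL,cv2.CHAIN_APPROX_NONE)
    out=[]
    for k in cs:
        if cv2.contourArea(k)>amin:
            out.append((k,)+tuple(cv2.fitEllipse(cv2.convexHull(k)) if len(cv2.convexHull(k))>4 else cv2.minAreaRect(k)))
    return out
def yaw(st): y=R.from_rotvec(st["ee_rot"]).as_matrix()[:,1]; return np.degrees(np.arctan2(y[1],y[0]))
E
python3 - <<'E'
from h import *
st=observe(); print("yaw jaw",yaw(st), R.from_rotvec(st["ee_rot"]).as_matrix()[:,2])
for n in("top","scene"):
    I=cv2.cvtColor(cv2.imread(f"pics/{n}0.png"),cv2.COLOR_BGR2RGB); C=cam(n)
    for col in HUE:
        for b in blobs(I,col):
            uv=b[1]
            print(n,col,np.round(uv,1),np.round(b[2],1),int(cv2.contourArea(b[0])),"z62",cast(C,uv,.062)[0,:2].round(4),"z48",cast(C,uv,.048)[0,:2].round(4))
I=cv2.imread("pics/top0.png"); cv2.imwrite("pics/crop.png",cv2.resize(I[130:290,130:550],(800,305),interpolation=cv2.INTER_CUBIC))
cv2.imwrite("pics/lanes.png",cv2.resize(I[140:290,240:410],(680,600),interpolation=cv2.INTER_CUBIC))
E
```

```text
yaw jaw -75.17799042547455 [-5.24431124e-04  1.34654508e-03 -9.99998956e-01]
top blue [518.5 295.9] [19.8 21.4] 311 z62 [ 0.4251 -0.3925] z48 [ 0.4264 -0.3973]
top blue [136.5 282.7] [28.1 29.8] 625 z62 [0.45   0.3752] z48 [0.4516 0.3797]
top blue [255. 222.] [  3.6 111.5] 160 z62 [0.5756 0.1395] z48 [0.5786 0.1412]
top blue [290.6 225. ] [  3.  122.2] 147 z62 [0.5695 0.0662] z48 [0.5725 0.067 ]
top blue [614.6 123.4] [58.4 66.5] 988 z62 [ 0.7916 -0.619 ] z48 [ 0.7972 -0.6266]
top blue [338.7  48.7] [12.  30.3] 126 z62 [ 0.9619 -0.0339] z48 [ 0.9696 -0.0343]
top yellow [460.1 318.4] [29.2 30.2] 658 z62 [ 0.3802 -0.2734] z48 [ 0.3809 -0.2768]
top yellow [210.7 193.8] [19.8 20.5] 299 z62 [0.6351 0.2327] z48 [0.6388 0.2355]
top yellow [393.9 208.2] [  3.1 120.7] 166 z62 [ 0.6053 -0.1464] z48 [ 0.6087 -0.1482]
top yellow [363.8 216.2] [ 15.6 133.9] 192 z62 [ 0.5884 -0.0841] z48 [ 0.5916 -0.0851]
top red [436.3 193.5] [27.5 28.4] 581 z62 [ 0.6369 -0.235 ] z48 [ 0.6407 -0.2379]
top red [ 74.9 114.6] [17.3 19.4] 225 z62 [0.8085 0.528 ] z48 [0.8143 0.5343]
scene blue [321.8 415.5] [ 7.3 46.4
[... 187 characters left out ...]
33 0.0684] z48 [0.6048 0.0706]
scene blue [350.9 236.2] [106.8 152. ] 250 z62 [0.565  0.0724] z48 [0.5556 0.0748]
scene blue [479.3 180.6] [19.5 27.5] 399 z62 [0.4527 0.3751] z48 [0.4413 0.3831]
scene yellow [615.4 320.9] [41.8 57. ] 696 z62 [0.8014 0.5101] z48 [0.7964 0.5205]
scene yellow [438.5 265.2] [21.7 22.7] 359 z62 [0.6518 0.2287] z48 [0.644  0.2339]
scene yellow [261.8 282.7] [ 42.8 291.3] 503 z62 [ 0.6492 -0.11  ] z48 [ 0.6414 -0.111 ]
scene yellow [181.1 185. ] [23.8 27.2] 472 z62 [ 0.3875 -0.2724] z48 [ 0.3748 -0.2765]
scene red [625.5 316.5] [21.5 26.5] 390 z62 [0.7955 0.532 ] z48 [0.7905 0.5429]
scene red [194.9 286.5] [29.6 32.7] 694 z62 [ 0.6423 -0.2339] z48 [ 0.6344 -0.2373]
```

View pics/lanes.png

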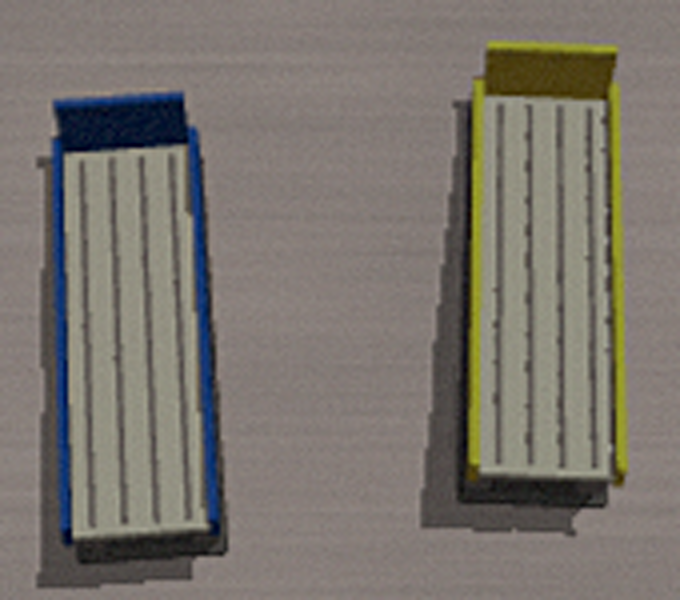

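Run:
```python
from h import *
C=cam("top")
for n,p in dict(blue=[(63,152),(188,146),(74,534),(211,528)],yellow=[(483,96),(609,100),(479,470),(615,474)]).items():
    uv=np.array(p)/4+[240-.4,140-.4]
    P=cast(C,uv,[.022,.022,.084,.084])
    lo=(P[0]+P[1])/2;hi=(P[2]+P[3])/2;d=lo-hi
    print(n,P.round(4).tolist(),"low",lo.round(4),"hi",hi.round(4),"len",np.hypot(*d[:2]),"w",np.linalg.norm(P[0]-P[1]),np.linalg.norm(P[2]-P[3]),"heading",np.degrees(np.arctan2(d[1],d[0])))
```

```text
blue [[0.6822, 0.1456, 0.022], [0.6857, 0.0783, 0.022], [0.4672, 0.1284, 0.084], [0.4703, 0.0606, 0.084]] low [0.684 0.112 0.022] hi [0.4688 0.0945 0.084 ] len 0.21589400471511444 w 0.0674031757989183 0.06791457446683136 heading 4.640903140887723
yellow [[0.7142, -0.081, 0.022], [0.7121, -0.1492, 0.022], [0.4997, -0.0726, 0.084], [0.4979, -0.1403, 0.084]] low [ 0.7132 -0.1151  0.022 ] hi [ 0.4988 -0.1064  0.084 ] len 0.21455532330389016 w 0.0682210207077309 0.06773428700124573 heading -2.3258458784388942
```

View pics/crop.png

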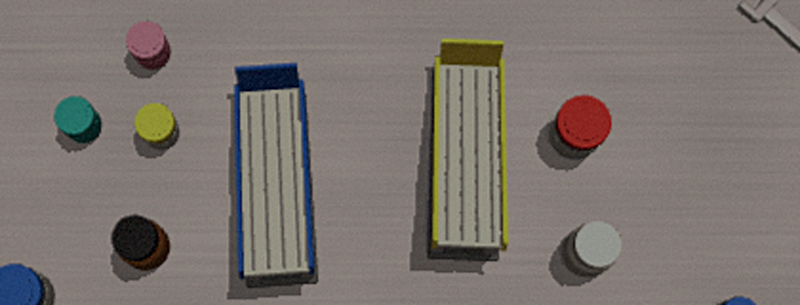

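Top view candidates:
- **Blue lids:** large (138,283), small (517,297).
- **Yellow lids:** large (460,319), small (211,195).
- **Look-alikes:** pink (207,153), turquoise (170,192), red tin (436,193).

The crop confirms that (211,195) is the yellow small tin. Both lanes have their stop at the far +x end, and the measured bed is 216 x 68 mm, matching the description. I'll start with the large yellow tin.

drive_tool --increments '[{"grip": -1,"tx": 0.551,"ty": 0.828,"tz": -0.07,"turn": -0.286},{"grip": -1,"tx": 0.551,"ty": 0.828,"tz": -0.07,"turn": -0.286},{"grip": -1,"tx": 0.551,"ty": 0.828,"tz": -0.07,"turn": -0.286},{"grip": -1,"tx": 0.551,"ty": 0.828,"tz": -0.07,"turn": -0.286},{"grip": -1,"tx": 0.551,"ty": 0.828,"tz": -0.07,"turn": -0.286},{"grip": -1,"tx": 0.551,"ty": 0.828,"tz": -0.07,"turn": -0.286},{"grip": -1,"tx": 0.551,"ty": 0.828,"tz": -0.07,"turn": -0.286},{"grip": -1,"tx": 0.551,"ty": 0.828,"tz": -0.07,"turn": -0.286},{"grip": -1,"tx": 0.551,"ty": 0.828,"tz": -0.07,"turn": -0.286},{"grip": -1,"tx": 0.551,"ty": 0.828,"tz": -0.07,"turn": -0.286},{"grip": -1,"tx": 0.551,"ty": 0.828,"tz": -0.07,"turn": -0.286},{"grip": -1,"tx": 0.551,"ty": 0.828,"tz": -0.07,"turn": -0.286}]' --newtons 25

```text
clock: 1.3
position: [0.3793, -0.2739, 0.198]
ee_rot: [-3.14, 0.068, 0.001]
force: [0.0, -0.7, -1.1]
width: 0.999
```

```bash
cat >> h.py <<'E'
def look(name,col,z,amin=400):
    st=observe(); I=get_image("wrist"); C=cam("wrist",st)
    cv2.imwrite(f"pics/{name}.png",cv2.cvtColor(I,cv2.COLOR_RGB2BGR))
    print("clock",st["clock"],"pos",st["position"].round(4),"yaw",yaw(st).round(2),"w",round(st["width"],3),"F",st["force"].round(1))
    for b in blobs(I,col,amin):
        x,y,w,h=cv2.boundingRect(b[0]); print(col,np.round(b[1],1),np.round(b[2],1),(x,y,w,h),cast(C,b[1],z)[0].round(4))
E
python3 - <<'E'
from h import *
look("w1","yellow",.062)
E
```

```text
clock 1.3 pos [ 0.3793 -0.2739  0.198 ] yaw -92.49 w 0.999 F [ 0.  -0.7 -1.1]
yellow [317.  217.3] [56.9 71.5] (283, 188, 69, 55) [ 0.3857 -0.2734  0.062 ]
yellow [117.5  37.2] [11.2 92.4] (114, 0, 9, 78) [ 0.5288 -0.1317  0.062 ]
yellow [10.8 36.8] [12.5 90.9] (6, 0, 12, 79) [ 0.5325 -0.0529  0.062 ]
```

View pics/w1.png

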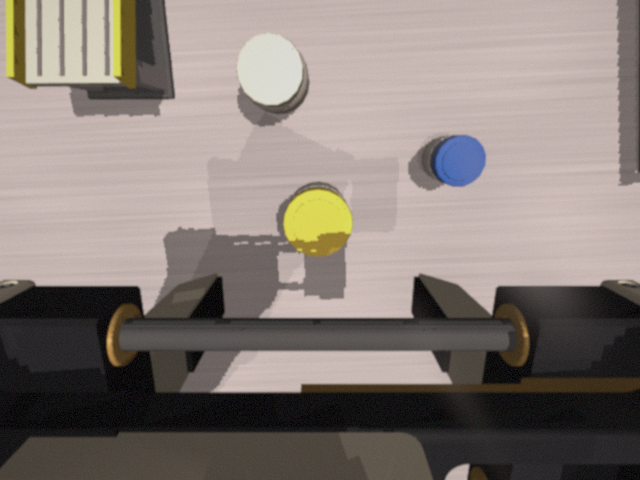

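The lid is centred at about (318,222). With the shaded part included, that agrees with the top view to within 2 mm. Descending to grip.

drive_tool --increments '[{"grip": -1,"tx": 0.005,"tz": -0.438},{"grip": -1,"tx": 0.005,"tz": -0.438},{"grip": -1,"tx": 0.005,"tz": -0.438},{"grip": -1,"tx": 0.005,"tz": -0.438},{"grip": -1,"tx": 0.005,"tz": -0.438},{"grip": -1,"tx": 0.005,"tz": -0.438},{"grip": 1,"tx": 0.005,"tz": -0.438},{"grip": 1,"tx": 0.005,"tz": -0.438},{"grip": 1,"tx": 0.005,"tz": -0.438},{"grip": 1,"tx": 0.005,"tz": -0.438},{"grip": 1,"tx": 0.005,"tz": -0.438},{"grip": 1,"tx": 0.005,"tz": -0.438}]' --newtons 25

```text
invalid input
```

drive_tool --increments '[{"grip": -1,"tx": 0.005,"ty": 0,"tz": -0.438,"turn": 0},{"grip": -1,"tx": 0.005,"ty": 0,"tz": -0.438,"turn": 0},{"grip": -1,"tx": 0.005,"ty": 0,"tz": -0.438,"turn": 0},{"grip": -1,"tx": 0.005,"ty": 0,"tz": -0.438,"turn": 0},{"grip": -1,"tx": 0.005,"ty": 0,"tz": -0.438,"turn": 0},{"grip": -1,"tx": 0.005,"ty": 0,"tz": -0.438,"turn": 0},{"grip": 1,"tx": 0.005,"ty": 0,"tz": -0.438,"turn": 0},{"grip": 1,"tx": 0.005,"ty": 0,"tz": -0.438,"turn": 0},{"grip": 1,"tx": 0.005,"ty": 0,"tz": -0.438,"turn": 0},{"grip": 1,"tx": 0.005,"ty": 0,"tz": -0.438,"turn": 0},{"grip": 1,"tx": 0.005,"ty": 0,"tz": -0.438,"turn": 0},{"grip": 1,"tx": 0.005,"ty": 0,"tz": -0.438,"turn": 0}]' --newtons 25

```text
clock: 2.55
position: [0.3816, -0.274, 0.0233]
ee_rot: [-3.14, 0.068, -0.0]
force: [-1.6, 0.6, 7.8]
width: 0.651
```

drive_tool --increments '[{"grip": 1,"tx": 0,"ty": 0,"tz": 0.42,"turn": 0},{"grip": 1,"tx": 0,"ty": 0,"tz": 0.42,"turn": 0},{"grip": 1,"tx": 0,"ty": 0,"tz": 0.42,"turn": 0},{"grip": 1,"tx": 0.416,"ty": 0.414,"tz": 0.42,"turn": 0},{"grip": 1,"tx": 0.416,"ty": 0.414,"tz": 0.42,"turn": 0},{"grip": 1,"tx": 0.416,"ty": 0.414,"tz": 0.42,"turn": 0},{"grip": 1,"tx": 0.416,"ty": 0.414,"tz": 0.42,"turn": 0},{"grip": 1,"tx": 0.416,"ty": 0.414,"tz": 0.42,"turn": 0},{"grip": 1,"tx": 0.416,"ty": 0.414,"tz": 0.42,"turn": 0},{"grip": 1,"tx": 0.416,"ty": 0.414,"tz": 0.42,"turn": 0},{"grip": 1,"tx": 0.416,"ty": 0.414,"tz": 0.42,"turn": 0},{"grip": 1,"tx": 0.416,"ty": 0.414,"tz": 0.42,"turn": 0}]'

```text
clock: 3.75
position: [0.547, -0.1098, 0.1911]
ee_rot: [-3.141, 0.072, 0.001]
force: [0.0, 0.3, -3.0]
width: 0.648
```

Run:
```python
from h import *
look("w2","yellow",.062)
st=observe();C=cam("wrist",st)
lo=np.array([.7132,-.1151,.022]);h=np.radians(-2.33);a=np.array([np.cos(h),np.sin(h),0]);l=np.array([-a[1],a[0],0])
I=cv2.imread("pics/w2.png")
for s in(0.216,.1,.05,0):
  for w in(.034,-.034,0):
    u=proj(C,lo-s*a+w*l+[0,0,s*.2867])[0]; cv2.drawMarker(I,tuple(int(v) for v in u.round()),(255,0,255),0,8,1)
cv2.imwrite("pics/w2m.png",I)
```

```text
clock 3.75 pos [ 0.547  -0.1098  0.1911] yaw -92.61 w 0.648 F [ 0.   0.3 -3. ]
yellow [357.1 365.9] [37.  53.1] (341, 350, 34, 35) [ 0.4099 -0.1406  0.062 ]
yellow [319.4 280.6] [24.  92.9] (274, 268, 94, 20) [ 0.4983 -0.109   0.062 ]
yellow [268.4 119.7] [ 10.5 259.7] (264, 6, 9, 228) [ 0.6335 -0.0757  0.062 ]
yellow [359.1 115.8] [  9.  294.7] (355, 4, 9, 239) [ 0.6332 -0.1453  0.062 ]
```

View pics/w2m.png

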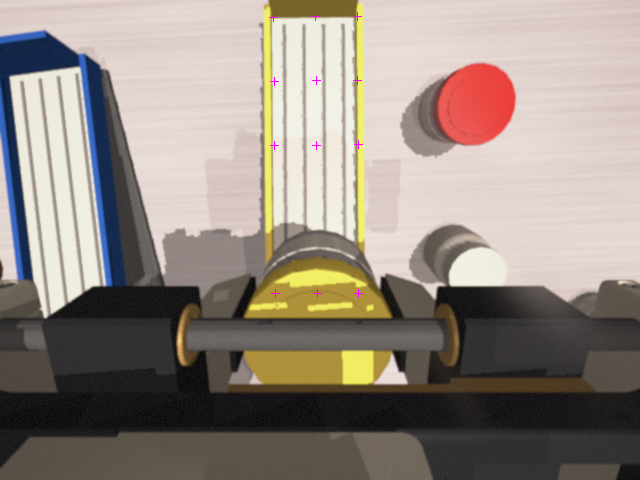

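The projected lane markers lie on the real bed edges to within about 1 mm. Lowering and releasing.

drive_tool --increments '[{"grip": 1,"tx": 0.003,"ty": 0.004,"tz": -0.12,"turn": 0},{"grip": 1,"tx": 0.003,"ty": 0.004,"tz": -0.2,"turn": 0},{"grip": 1,"tx": 0.003,"ty": 0.004,"tz": -0.22,"turn": 0},{"grip": 1,"tx": 0.003,"ty": 0.004,"tz": -0.223,"turn": 0},{"grip": 1,"tx": 0.003,"ty": 0.004,"tz": -0.223,"turn": 0},{"grip": 0,"tx": 0.003,"ty": 0.004,"tz": -0.223,"turn": 0},{"grip": -0.6,"tx": 0.003,"ty": 0.004,"tz": -0.223,"turn": 0},{"grip": -1,"tx": 0.003,"ty": 0.004,"tz": -0.223,"turn": 0},{"grip": -1,"tx": 0.003,"ty": 0.004,"tz": -0.223,"turn": 0},{"grip": -1,"tx": 0.003,"ty": 0.004,"tz": -0.223,"turn": 0},{"grip": -1,"tx": 0.003,"ty": 0.004,"tz": -0.223,"turn": 0},{"grip": -1,"tx": 0.003,"ty": 0.004,"tz": -0.223,"turn": 0},{"grip": -1,"tx": 0.003,"ty": 0.004,"tz": -0.223,"turn": 0},{"grip": -1,"tx": 0.003,"ty": 0.004,"tz": 0,"turn": 0},{"grip": -1,"tx": 0.003,"ty": 0.004,"tz": 0,"turn": 0},{"grip": -1,"tx": 0.003,"ty": 0.004,"tz": 0,"turn": 0}]'

```text
clock: 5.4
position: [0.5516, -0.1082, 0.1967]
ee_rot: [3.14, -0.071, 0.014]
force: [0.5, -0.5, -0.3]
width: 1.008
```

Run:
```python
from h import *
look("w3","yellow",.062)
```

```text
clock 5.4 pos [ 0.5516 -0.1082  0.1967] yaw -92.6 w 1.008 F [ 0.5 -0.5 -0.3]
yellow [271.3 161.2] [  8.6 207.8] (268, 71, 8, 175) [ 0.6077 -0.0732  0.062 ]
yellow [317.3 103.5] [ 98.1 435. ] (267, 0, 98, 240) [ 0.6499 -0.1123  0.062 ]
```

View pics/w3.png

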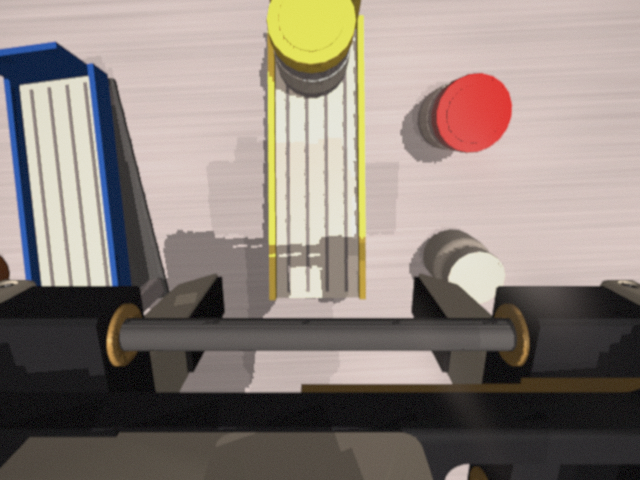

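drive_tool --increments '[{"grip": -1,"tx": 0.219,"ty": 0.858,"tz": -0.1,"turn": 0.793},{"grip": -1,"tx": 0.219,"ty": 0.858,"tz": -0.1,"turn": 0.793},{"grip": -1,"tx": 0.219,"ty": 0.858,"tz": -0.1,"turn": 0.793},{"grip": -1,"tx": 0.219,"ty": 0.858,"tz": -0.1,"turn": 0.793},{"grip": -1,"tx": 0.219,"ty": 0.858,"tz": -0.1,"turn": 0.793},{"grip": -1,"tx": 0.219,"ty": 0.858,"tz": -0.1,"turn": 0.793},{"grip": -1,"tx": 0.219,"ty": 0.858,"tz": -0.1,"turn": 0.793},{"grip": -1,"tx": 0.219,"ty": 0.858,"tz": -0.1,"turn": 0.793},{"grip": -1,"tx": 0.219,"ty": 0.858,"tz": -0.1,"turn": 0.793},{"grip": -1,"tx": 0.219,"ty": 0.858,"tz": -0.1,"turn": 0.793},{"grip": -1,"tx": 0.219,"ty": 0.858,"tz": -0.1,"turn": 0.793},{"grip": -1,"tx": 0.219,"ty": 0.858,"tz": -0.1,"turn": 0.793}]'

```text
clock: 6.65
position: [0.6381, 0.233, 0.1542]
ee_rot: [-2.903, -1.198, -0.008]
force: [0.1, -0.3, 0.1]
width: 0.999
```

Run:
```python
from h import *
look("w4","yellow",.048)
```

```text
clock 6.65 pos [0.6381 0.233  0.1542] yaw -45.16 w 0.999 F [ 0.1 -0.3  0.1]
yellow [298.4 229.9] [20.6 45.7] (288, 209, 18, 44) [0.6306 0.2466 0.048 ]
```

View pics/w4.png

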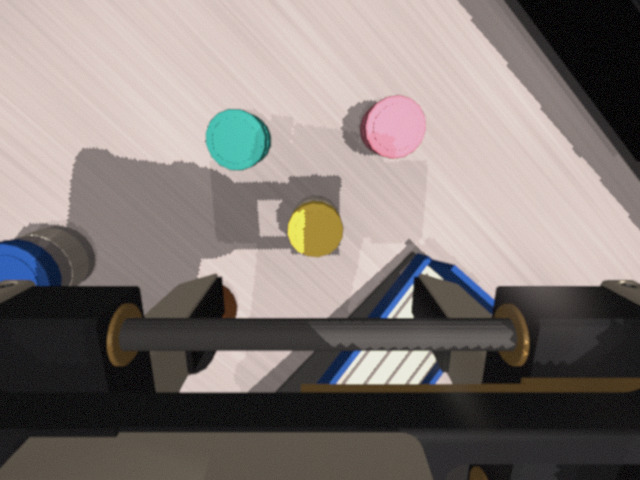

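The yellow small lid is at about (315,229), half in shadow. Turquoise (237,139) and pink (395,126) are clear of the fingers. Gripping it.

drive_tool --increments '[{"grip": -1,"tx": 0.002,"ty": 0.01,"tz": -0.12,"turn": 0},{"grip": -1,"tx": 0.002,"ty": 0.01,"tz": -0.24,"turn": 0},{"grip": -1,"tx": 0.002,"ty": 0.01,"tz": -0.345,"turn": 0},{"grip": -1,"tx": 0.002,"ty": 0.01,"tz": -0.345,"turn": 0},{"grip": -1,"tx": 0.002,"ty": 0.01,"tz": -0.345,"turn": 0},{"grip": 1,"tx": 0.002,"ty": 0.01,"tz": -0.345,"turn": 0},{"grip": 1,"tx": 0.002,"ty": 0.01,"tz": -0.345,"turn": 0},{"grip": 1,"tx": 0.002,"ty": 0.01,"tz": -0.345,"turn": 0},{"grip": 1,"tx": 0.002,"ty": 0.01,"tz": -0.345,"turn": 0},{"grip": 1,"tx": 0.002,"ty": 0.01,"tz": -0.345,"turn": 0},{"grip": 1,"tx": 0.002,"ty": 0.01,"tz": -0.345,"turn": 0},{"grip": 1,"tx": 0.002,"ty": 0.01,"tz": -0.345,"turn": 0},{"grip": 1,"tx": 0.002,"ty": 0.01,"tz": -0.345,"turn": 0}]' --newtons 20

```text
clock: 8.0
position: [0.6389, 0.2373, 0.0164]
ee_rot: [-2.903, -1.198, -0.008]
force: [-0.0, -0.6, 1.8]
width: 0.479
```

drive_tool --increments '[{"grip": 1,"tx": 0,"ty": 0,"tz": 0.435,"turn": 0},{"grip": 1,"tx": 0,"ty": 0,"tz": 0.435,"turn": 0},{"grip": 1,"tx": 0,"ty": 0,"tz": 0.435,"turn": 0},{"grip": 1,"tx": -0.226,"ty": -0.863,"tz": 0.435,"turn": -0.786},{"grip": 1,"tx": -0.226,"ty": -0.863,"tz": 0.435,"turn": -0.786},{"grip": 1,"tx": -0.226,"ty": -0.863,"tz": 0.435,"turn": -0.786},{"grip": 1,"tx": -0.226,"ty": -0.863,"tz": 0.435,"turn": -0.786},{"grip": 1,"tx": -0.226,"ty": -0.863,"tz": 0.435,"turn": -0.786},{"grip": 1,"tx": -0.226,"ty": -0.863,"tz": 0.435,"turn": -0.786},{"grip": 1,"tx": -0.226,"ty": -0.863,"tz": 0.435,"turn": -0.786},{"grip": 1,"tx": -0.226,"ty": -0.863,"tz": 0.435,"turn": -0.786},{"grip": 1,"tx": -0.226,"ty": -0.863,"tz": 0.435,"turn": -0.786},{"grip": 1,"tx": -0.226,"ty": -0.863,"tz": 0.435,"turn": -0.786},{"grip": 1,"tx": -0.226,"ty": -0.863,"tz": 0.435,"turn": -0.786},{"grip": 1,"tx": -0.226,"ty": -0.863,"tz": 0.435,"turn": -0.786}]'

```text
clock: 9.5
position: [0.5489, -0.1061, 0.1902]
ee_rot: [3.141, -0.059, 0.007]
force: [-0.9, 0.3, -1.3]
width: 0.471
```

drive_tool --increments '[{"grip": 1,"tx": 0,"ty": -0.005,"tz": -0.12,"turn": 0},{"grip": 1,"tx": 0,"ty": -0.005,"tz": -0.21,"turn": 0},{"grip": 1,"tx": 0,"ty": -0.005,"tz": -0.239,"turn": 0},{"grip": 1,"tx": 0,"ty": -0.005,"tz": -0.239,"turn": 0},{"grip": 1,"tx": 0,"ty": -0.005,"tz": -0.239,"turn": 0},{"grip": 0,"tx": 0,"ty": -0.005,"tz": -0.239,"turn": 0},{"grip": -0.3,"tx": 0,"ty": -0.005,"tz": -0.239,"turn": 0},{"grip": -0.3,"tx": 0,"ty": -0.005,"tz": -0.239,"turn": 0},{"grip": -0.3,"tx": 0,"ty": -0.005,"tz": -0.239,"turn": 0},{"grip": -0.3,"tx": 0,"ty": -0.005,"tz": -0.239,"turn": 0},{"grip": -0.3,"tx": 0,"ty": -0.005,"tz": -0.239,"turn": 0},{"grip": -1,"tx": 0,"ty": -0.005,"tz": -0.239,"turn": 0},{"grip": -1,"tx": 0,"ty": -0.005,"tz": -0.239,"turn": 0},{"grip": -1,"tx": 0,"ty": -0.005,"tz": 0,"turn": 0},{"grip": -1,"tx": 0,"ty": -0.005,"tz": 0,"turn": 0},{"grip": -1,"tx": 0,"ty": -0.005,"tz": 0,"turn": 0}]'

```text
clock: 11.1
position: [0.5525, -0.1082, 0.1963]
ee_rot: [3.14, -0.059, 0.023]
force: [0.4, 0.5, -0.3]
width: 0.993
```

Run:
```python
from h import *
look("w5","yellow",.062)
```

```text
clock 11.1 pos [ 0.5525 -0.1082  0.1963] yaw -92.15 w 0.993 F [ 0.4  0.5 -0.3]
yellow [320.1 107.6] [60.5 62.6] (290, 76, 61, 63) [ 0.6485 -0.1137  0.062 ]
yellow [268.7 159.4] [ 35.3 176.5] (269, 73, 7, 175) [ 0.6106 -0.0709  0.062 ]
yellow [324.   98.1] [104.8 305.1] (269, 0, 96, 240) [ 0.6553 -0.117   0.062 ]
```

View pics/w5.png

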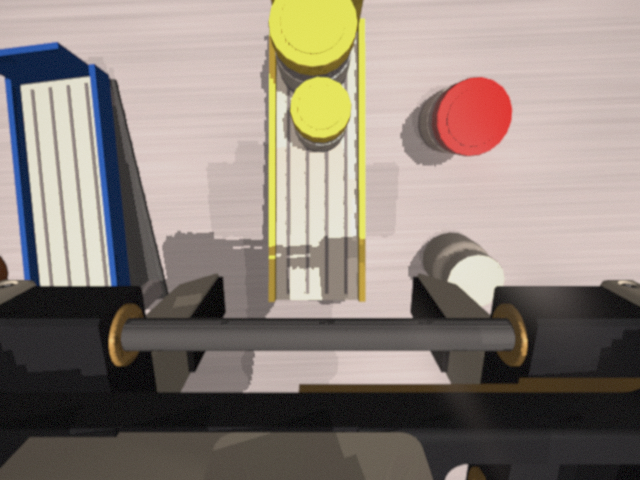

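The yellow lane is done: the large tin is at the stop (313,28) and the small one sits right behind it (320,108). Next is the large blue tin.

drive_tool --increments '[{"grip": -1,"tx": -0.25,"ty": 1,"tz": 0,"turn": 0.113},{"grip": -1,"tx": -0.25,"ty": 1,"tz": 0,"turn": 0.113},{"grip": -1,"tx": -0.25,"ty": 1,"tz": 0,"turn": 0.113},{"grip": -1,"tx": -0.25,"ty": 1,"tz": 0,"turn": 0.113},{"grip": -1,"tx": -0.25,"ty": 1,"tz": 0,"turn": 0.113},{"grip": -1,"tx": -0.25,"ty": 1,"tz": 0,"turn": 0.113},{"grip": -1,"tx": -0.25,"ty": 1,"tz": 0,"turn": 0.113},{"grip": -1,"tx": -0.25,"ty": 1,"tz": 0,"turn": 0.113},{"grip": -1,"tx": -0.25,"ty": 1,"tz": 0,"turn": 0.113},{"grip": -1,"tx": -0.25,"ty": 1,"tz": 0,"turn": 0.113}]'

```text
clock: 12.15
position: [0.4494, 0.2939, 0.1925]
ee_rot: [3.138, 0.134, 0.015]
force: [0.4, -0.2, 0.1]
width: 1.004
```

Run:
```python
from h import *
look("w6","blue",.062)
```

```text
clock 12.15 pos [0.4494 0.2939 0.1925] yaw -85.1 w 1.004 F [ 0.4 -0.2  0.1]
blue [220.4 216.9] [68.2 71.4] (185, 183, 71, 69) [0.4517 0.3753 0.062 ]
blue [626.  129.6] [ 18.1 289.2] (618, 0, 16, 234) [0.5485 0.0612 0.062 ]
blue [527.6  95. ] [ 23.2 299.5] (517, 0, 21, 232) [0.5667 0.1438 0.062 ]
```

View pics/w6.png

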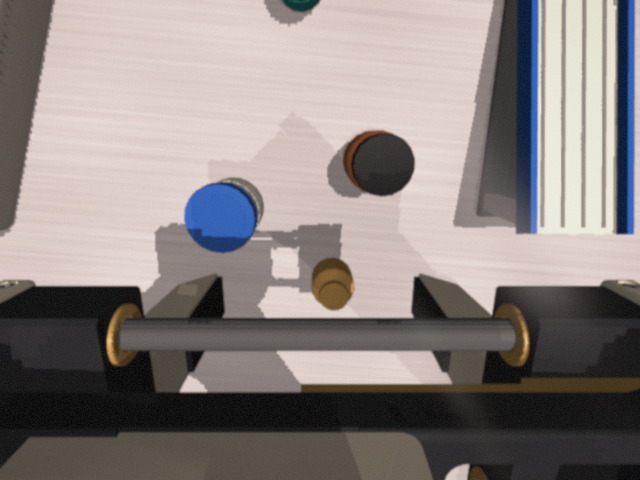

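The large blue lid at (220,217) is at (0.4515, 0.375), matching the top view. The brass weight (333,285) is clear of the right finger.

drive_tool --increments '[{"grip": -1,"tx": 0.005,"ty": 0.203,"tz": 0,"turn": 0},{"grip": -1,"tx": 0.005,"ty": 0.203,"tz": 0,"turn": 0},{"grip": -1,"tx": 0.005,"ty": 0.203,"tz": 0,"turn": 0},{"grip": -1,"tx": 0.005,"ty": 0.203,"tz": -0.12,"turn": 0},{"grip": -1,"tx": 0.005,"ty": 0.203,"tz": -0.24,"turn": 0},{"grip": -1,"tx": 0.005,"ty": 0.203,"tz": -0.36,"turn": 0},{"grip": -1,"tx": 0.005,"ty": 0.203,"tz": -0.424,"turn": 0},{"grip": -1,"tx": 0.005,"ty": 0.203,"tz": -0.424,"turn": 0},{"grip": -1,"tx": 0.005,"ty": 0.203,"tz": -0.424,"turn": 0},{"grip": 1,"tx": 0.005,"ty": 0.203,"tz": -0.424,"turn": 0},{"grip": 1,"tx": 0.005,"ty": 0.203,"tz": -0.424,"turn": 0},{"grip": 1,"tx": 0.005,"ty": 0.203,"tz": -0.424,"turn": 0},{"grip": 1,"tx": 0.005,"ty": 0.203,"tz": -0.424,"turn": 0},{"grip": 1,"tx": 0.005,"ty": 0.203,"tz": -0.424,"turn": 0},{"grip": 1,"tx": 0.005,"ty": 0.203,"tz": -0.424,"turn": 0},{"grip": 1,"tx": 0.005,"ty": 0.203,"tz": -0.424,"turn": 0}]' --newtons 25

```text
clock: 13.8
position: [0.4527, 0.3737, 0.0236]
ee_rot: [3.139, 0.13, 0.017]
force: [-1.2, 1.5, 7.7]
width: 0.648
```

drive_tool --increments '[{"grip": 1,"tx": 0,"ty": 0,"tz": 0.42,"turn": 0},{"grip": 1,"tx": 0,"ty": 0,"tz": 0.42,"turn": 0},{"grip": 1,"tx": 0,"ty": 0,"tz": 0.42,"turn": 0},{"grip": 1,"tx": 0.167,"ty": -0.688,"tz": 0.42,"turn": 0},{"grip": 1,"tx": 0.167,"ty": -0.688,"tz": 0.42,"turn": 0},{"grip": 1,"tx": 0.167,"ty": -0.688,"tz": 0.42,"turn": 0},{"grip": 1,"tx": 0.167,"ty": -0.688,"tz": 0.42,"turn": 0},{"grip": 1,"tx": 0.167,"ty": -0.688,"tz": 0.42,"turn": 0},{"grip": 1,"tx": 0.167,"ty": -0.688,"tz": 0.42,"turn": 0},{"grip": 1,"tx": 0.167,"ty": -0.688,"tz": 0.42,"turn": 0},{"grip": 1,"tx": 0.167,"ty": -0.688,"tz": 0.42,"turn": 0},{"grip": 1,"tx": 0.167,"ty": -0.688,"tz": 0.42,"turn": 0},{"grip": 1,"tx": 0.167,"ty": -0.688,"tz": 0.42,"turn": 0},{"grip": 1,"tx": 0.167,"ty": -0.688,"tz": 0.42,"turn": 0}]'

```text
clock: 15.2
position: [0.5192, 0.0997, 0.1916]
ee_rot: [3.139, 0.133, 0.016]
force: [0.0, -0.6, -1.4]
width: 0.647
```

Run:
```python
from h import *
look("w7","blue",.062)
st=observe();C=cam("wrist",st)
lo=np.array([.684,.112,.022]);h=np.radians(4.64);a=np.array([np.cos(h),np.sin(h),0]);l=np.array([-a[1],a[0],0])
I=cv2.imread("pics/w7.png")
for s in(0.216,.1,.05,0):
  for w in(.034,-.034,0):
    u=proj(C,lo-s*a+w*l+[0,0,s*.2867])[0]; cv2.drawMarker(I,tuple(int(v) for v in u.round()),(255,0,255),0,8,1)
cv2.imwrite("pics/w7m.png",I)
```

```text
clock 15.2 pos [0.5192 0.0997 0.1916] yaw -85.13 w 0.647 F [ 0.  -0.6 -1.4]
blue [316.9 351.7] [ 86.2 146.3] (244, 351, 148, 33) [0.4014 0.0905 0.062 ]
blue [317.9 335.5] [149.2 152.8] (245, 259, 146, 59) [0.4184 0.0911 0.062 ]
blue [318.  151.2] [ 99.2 750.7] (269, 0, 99, 259) [0.5817 0.1049 0.062 ]
```

View pics/w7m.png

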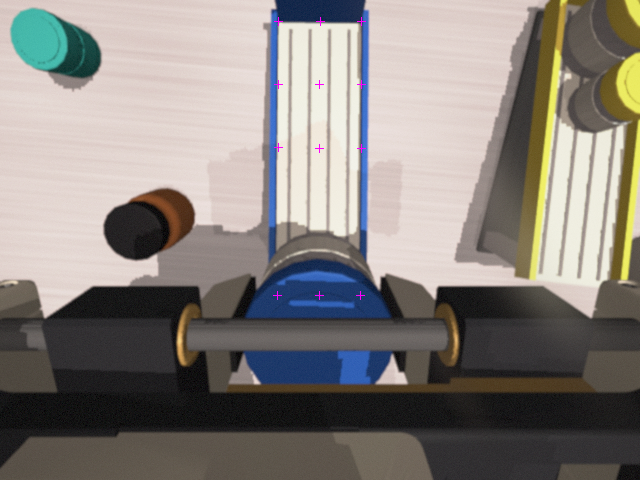

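The markers lie on the blue bed edges at 278 and 361, within about 1 mm. Releasing as I did in the yellow lane.

drive_tool --increments '[{"grip": 1,"tx": 0.001,"ty": -0.002,"tz": -0.12,"turn": 0},{"grip": 1,"tx": 0.001,"ty": -0.002,"tz": -0.2,"turn": 0},{"grip": 1,"tx": 0.001,"ty": -0.002,"tz": -0.22,"turn": 0},{"grip": 1,"tx": 0.001,"ty": -0.002,"tz": -0.223,"turn": 0},{"grip": 1,"tx": 0.001,"ty": -0.002,"tz": -0.223,"turn": 0},{"grip": 0,"tx": 0.001,"ty": -0.002,"tz": -0.223,"turn": 0},{"grip": -0.6,"tx": 0.001,"ty": -0.002,"tz": -0.223,"turn": 0},{"grip": -1,"tx": 0.001,"ty": -0.002,"tz": -0.223,"turn": 0},{"grip": -1,"tx": 0.001,"ty": -0.002,"tz": -0.223,"turn": 0},{"grip": -1,"tx": 0.001,"ty": -0.002,"tz": -0.223,"turn": 0},{"grip": -1,"tx": 0.001,"ty": -0.002,"tz": -0.223,"turn": 0},{"grip": -1,"tx": 0.001,"ty": -0.002,"tz": -0.223,"turn": 0},{"grip": -1,"tx": 0.001,"ty": -0.002,"tz": -0.223,"turn": 0},{"grip": -1,"tx": 0.001,"ty": -0.002,"tz": 0,"turn": 0},{"grip": -1,"tx": 0.001,"ty": -0.002,"tz": 0,"turn": 0},{"grip": -1,"tx": 0.001,"ty": -0.002,"tz": 0,"turn": 0}]'

```text
clock: 16.85
position: [0.5226, 0.0999, 0.1968]
ee_rot: [-3.137, -0.133, -0.03]
force: [1.5, 0.1, 0.6]
width: 0.999
```

Run:
```python
from h import *
look("w8","blue",.062)
```

```text
clock 16.85 pos [0.5226 0.0999 0.1968] yaw -85.15 w 0.999 F [1.5 0.1 0.6]
blue [319.  160.2] [ 99.4 800.7] (270, 0, 99, 300) [0.5791 0.1039 0.062 ]
```

View pics/w8.png

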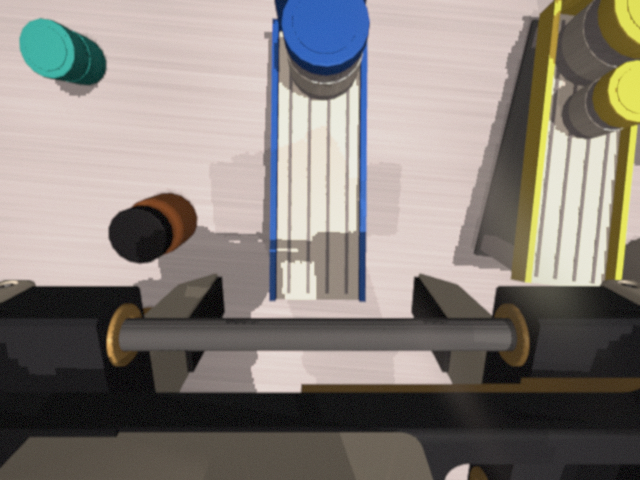

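The large blue tin is standing at its stop (325,33). Now the small blue one.

drive_tool --increments '[{"grip": -1,"tx": -0.24,"ty": -1,"tz": 0,"turn": 0},{"grip": -1,"tx": -0.24,"ty": -1,"tz": 0,"turn": 0},{"grip": -1,"tx": -0.24,"ty": -1,"tz": 0,"turn": 0},{"grip": -1,"tx": -0.24,"ty": -1,"tz": 0,"turn": 0},{"grip": -1,"tx": -0.24,"ty": -1,"tz": 0,"turn": 0},{"grip": -1,"tx": -0.24,"ty": -1,"tz": 0,"turn": 0},{"grip": -1,"tx": -0.24,"ty": -1,"tz": 0,"turn": 0},{"grip": -1,"tx": -0.24,"ty": -1,"tz": 0,"turn": 0},{"grip": -1,"tx": -0.24,"ty": -1,"tz": 0,"turn": 0},{"grip": -1,"tx": -0.24,"ty": -1,"tz": 0,"turn": 0}]'

```text
clock: 17.9
position: [0.4237, -0.3027, 0.193]
ee_rot: [-3.138, -0.125, -0.022]
force: [-0.0, 0.8, 0.4]
width: 1.005
```

Run:
```python
from h import *
look("w9","blue",.048)
```

```text
clock 17.9 pos [ 0.4237 -0.3027  0.193 ] yaw -85.42 w 1.005 F [-0.   0.8  0.4]
blue [423.3 228.3] [47.  48.9] (399, 205, 50, 48) [ 0.4277 -0.3955  0.048 ]
```

drive_tool --increments '[{"grip": -1,"tx": 0.01,"ty": -0.232,"tz": 0,"turn": 0},{"grip": -1,"tx": 0.01,"ty": -0.232,"tz": 0,"turn": 0},{"grip": -1,"tx": 0.01,"ty": -0.232,"tz": 0,"turn": 0},{"grip": -1,"tx": 0.01,"ty": -0.232,"tz": -0.12,"turn": 0},{"grip": -1,"tx": 0.01,"ty": -0.232,"tz": -0.24,"turn": 0},{"grip": -1,"tx": 0.01,"ty": -0.232,"tz": -0.36,"turn": 0},{"grip": -1,"tx": 0.01,"ty": -0.232,"tz": -0.442,"turn": 0},{"grip": -1,"tx": 0.01,"ty": -0.232,"tz": -0.442,"turn": 0},{"grip": -1,"tx": 0.01,"ty": -0.232,"tz": -0.442,"turn": 0},{"grip": 1,"tx": 0.01,"ty": -0.232,"tz": -0.442,"turn": 0},{"grip": 1,"tx": 0.01,"ty": -0.232,"tz": -0.442,"turn": 0},{"grip": 1,"tx": 0.01,"ty": -0.232,"tz": -0.442,"turn": 0},{"grip": 1,"tx": 0.01,"ty": -0.232,"tz": -0.442,"turn": 0},{"grip": 1,"tx": 0.01,"ty": -0.232,"tz": -0.442,"turn": 0},{"grip": 1,"tx": 0.01,"ty": -0.232,"tz": -0.442,"turn": 0},{"grip": 1,"tx": 0.01,"ty": -0.232,"tz": -0.442,"turn": 0},{"grip": 1,"tx": 0.01,"ty": -0.232,"tz": -0.442,"turn": 0}]' --newtons 20

```text
clock: 19.65
position: [0.4289, -0.3938, 0.0166]
ee_rot: [-3.137, -0.13, -0.023]
force: [-0.7, -0.5, 2.8]
width: 0.475
```

drive_tool --increments '[{"grip": 1,"tx": 0,"ty": 0,"tz": 0.435,"turn": 0},{"grip": 1,"tx": 0,"ty": 0,"tz": 0.435,"turn": 0},{"grip": 1,"tx": 0,"ty": 0,"tz": 0.435,"turn": 0},{"grip": 1,"tx": 0.226,"ty": 1,"tz": 0.435,"turn": 0},{"grip": 1,"tx": 0.226,"ty": 1,"tz": 0.435,"turn": 0},{"grip": 1,"tx": 0.226,"ty": 1,"tz": 0.435,"turn": 0},{"grip": 1,"tx": 0.226,"ty": 1,"tz": 0.435,"turn": 0},{"grip": 1,"tx": 0.226,"ty": 1,"tz": 0.435,"turn": 0},{"grip": 1,"tx": 0.226,"ty": 1,"tz": 0.435,"turn": 0},{"grip": 1,"tx": 0.226,"ty": 1,"tz": 0.435,"turn": 0},{"grip": 1,"tx": 0.226,"ty": 1,"tz": 0.435,"turn": 0},{"grip": 1,"tx": 0.226,"ty": 1,"tz": 0.435,"turn": 0},{"grip": 1,"tx": 0.226,"ty": 1,"tz": 0.435,"turn": 0}]'

```text
clock: 20.95
position: [0.5191, 0.0092, 0.1904]
ee_rot: [-3.136, -0.138, -0.022]
force: [-0.1, -1.1, -1.9]
width: 0.474
```

drive_tool --increments '[{"grip": 1,"tx": 0.001,"ty": 0.224,"tz": 0,"turn": 0},{"grip": 1,"tx": 0.001,"ty": 0.224,"tz": 0,"turn": 0},{"grip": 1,"tx": 0.001,"ty": 0.224,"tz": 0,"turn": 0},{"grip": 1,"tx": 0.001,"ty": 0.224,"tz": 0,"turn": 0},{"grip": 1,"tx": 0.001,"ty": 0.224,"tz": -0.12,"turn": 0},{"grip": 1,"tx": 0.001,"ty": 0.224,"tz": -0.21,"turn": 0},{"grip": 1,"tx": 0.001,"ty": 0.224,"tz": -0.24,"turn": 0},{"grip": 1,"tx": 0.001,"ty": 0.224,"tz": -0.24,"turn": 0},{"grip": 1,"tx": 0.001,"ty": 0.224,"tz": -0.24,"turn": 0},{"grip": 0,"tx": 0.001,"ty": 0.224,"tz": -0.24,"turn": 0},{"grip": -0.3,"tx": 0.001,"ty": 0.224,"tz": -0.24,"turn": 0},{"grip": -0.3,"tx": 0.001,"ty": 0.224,"tz": -0.24,"turn": 0},{"grip": -0.3,"tx": 0.001,"ty": 0.224,"tz": -0.24,"turn": 0},{"grip": -0.3,"tx": 0.001,"ty": 0.224,"tz": -0.24,"turn": 0},{"grip": -1,"tx": 0.001,"ty": 0.224,"tz": -0.24,"turn": 0},{"grip": -1,"tx": 0.001,"ty": 0.224,"tz": -0.24,"turn": 0},{"grip": -1,"tx": 0.001,"ty": 0.224,"tz": -0.24,"turn": 0},{"grip": -1,"tx": 0.001,"ty": 0.224,"tz": 0,"turn": 0},{"grip": -1,"tx": 0.001,"ty": 0.224,"tz": 0.05,"turn": 0},{"grip": -1,"tx": 0.001,"ty": 0.224,"tz": 0.05,"turn": 0}]'

```text
clock: 22.95
position: [0.5216, 0.0997, 0.2152]
ee_rot: [-3.134, -0.138, -0.032]
force: [1.2, 0.2, -0.4]
width: 1.0
```

Run:
```python
from h import *
print(observe()["clock"])
for n in("top","scene"): cv2.imwrite(f"pics/{n}1.png",cv2.cvtColor(get_image(n),cv2.COLOR_RGB2BGR))
look("w10","blue",.048)
```

```text
22.95
clock 23.05 pos [0.5212 0.0994 0.2134] yaw -84.97 w 0.998 F [-0.2  0.4 -0.3]
blue [318.5 108.8] [55.7 60.6] (291, 79, 56, 61) [0.6194 0.1079 0.048 ]
blue [318.3 143.8] [ 91.2 978.7] (272, 0, 94, 291) [0.5903 0.1055 0.048 ]
```

View pics/scene1.png

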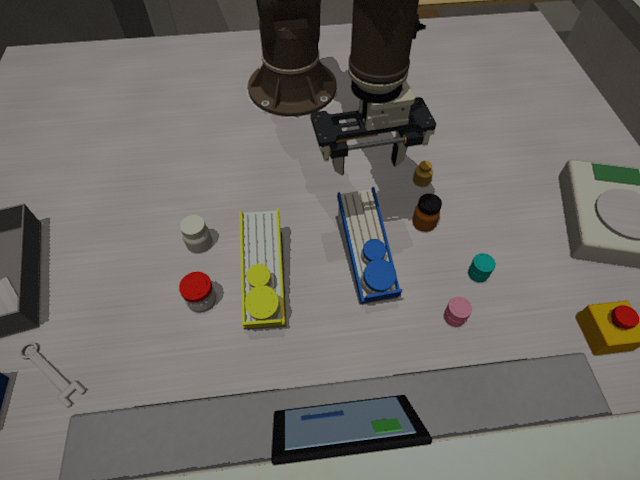

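View pics/w10.png

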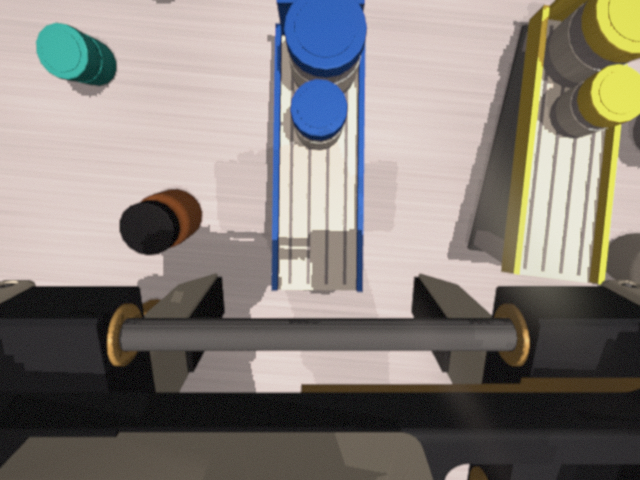

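Both lanes hold the large tin at the stop with the small one behind it, and the bystanders stand at the same pixels as before. Handing in.

```bash
python3 -c "
from cell import *
print(sign_off())"
```

```text
the job is handed in; nothing more can be done
None
```

All four tins are loaded by colour, and the job was handed in at about 23 s on the robot's clock (limit 112 s). In each lane the large tin went in first and slid to the stop. The small tin followed and stopped right behind it.

- **Lanes:** The last wrist and scene pictures show all four tins upright on the beds, with the gripper open and clear of everything.
- **Bystanders:** In the scene picture, the red tin, both jars, the weight and the pink and turquoise look-alikes stand where they did at the start, by eye. I did not measure them again.
- **Measurements:** Position readings agreed to within a few mm. The raw wrist readings of the two yellow lids were thrown off by shadow, by about 5 to 15 mm. I corrected both by eye, and both grips then closed at the right tin width.
- **Failed calls:** One move call was refused because it left out some fields. I sent it again in full and it went through.

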